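# Put the parrot's things back on their own mats

### The job

After cleaning, the parrot's four things were put back on the wrong mats: put the bell on the round mat, the cup on the six-sided tile, the wooden knot toy on the square board and the clamped perch on the oblong mat, each standing upright in the middle and let go. All four mats are taken, so park things on the empty cross-shaped trivet on the way, and leave it empty at the end. The bare shelf is wet: never put a thing down on it, set things down without dropping them, and leave the little seed jar where it stands.

Things in the scene. Friction and masses are not known exactly. Their poses are not given: they have to be found in the camera images.
- bell: steel hand bell standing mouth down, 62 mm across the mouth and 44 mm high, with a plain upright wooden handle on top, 22 mm diameter, from 44 to 86 mm above the foot: grasp it there. Round about its z axis. Origin at the centre of its foot, z up. About 130 g.
- cup: small glazed ceramic cup without handle, standing mouth up, round, 58 mm outside diameter at the rim, a little narrower at the foot, 60 mm high, wall 4 mm. Can be grasped across the outside. Origin at the centre of its foot, z up. About 130 g.
- knot: stained wooden knot (burr) toy made of three crossing bars: one lying along its x axis (64 x 28 mm, 0 to 26 mm high), one along its y axis (28 x 64 mm, 22 to 46 mm high) and one upright, 28 x 28 mm square (sides along x and y), rising to 76 mm; grasp the upright stub, free from 46 to 76 mm. Origin at the centre of its foot, z up. About 110 g.
- perch: small plastic clamp on a 50 x 50 x 10 mm foot, holding a short pine perch: a 16 mm diameter dowel, 92 mm long, along its x axis at 30 mm height. The clamp's upright post is 28 mm along x, 24 mm along y, and rises to 76 mm; grasp the post above the dowel (above 40 mm), best across y. Origin at the centre of its foot, z up. About 120 g.
- round_mat: round dark steel disc, 100 mm diameter; mat fixed to the shelf, 10 mm thick (flat top 10 mm above its origin, top at world z = 0.030), origin at the centre of its underside, z up
- hex_mat: six-sided white ceramic tile, 100 mm over its corners; mat fixed to the shelf, 10 mm thick (flat top 10 mm above its origin, top at world z = 0.030), origin at the centre of its underside, z up
- square_mat: square pine board, 94 x 94 mm; mat fixed to the shelf, 10 mm thick (flat top 10 mm above its origin, top at world z = 0.030), origin at the centre of its underside, z up
- oblong_mat: oblong cork mat, 112 x 68 mm, long along its x; mat fixed to the shelf, 10 mm thick (flat top 10 mm above its origin, top at world z = 0.030), origin at the centre of its underside, z up
- cross_trivet: wooden trivet in the shape of a plus sign, two 104 x 42 mm bars crossing, empty at the start; mat fixed to the shelf, 10 mm thick (flat top 10 mm above its origin, top at world z = 0.030), origin at the centre of its underside, z up
- seed_jar: small closed glass seed jar with a steel lid, 38 mm diameter, 52 mm high, loose on the shelf among the mats: to be left alone. Origin at the centre of its foot, z up. The shelf's top is at z = 0.020; other low oddments (up to 20 mm high) also lie between the mats.

How it is judged:
On the way:
1. one of the four things has been parked, upright and let go, on the cross-shaped trivet (((horizontal distance between bell and cross_trivet below 0.035 m and z of bell in the frame of cross_trivet between 0.006 and 0.015 m and angle between bell's own z axis and vertical below 0.15 rad and linear speed of bell below 0.02 m/s and contact force between the fingers and bell below 0.05 N) or (horizontal distance between cup and cross_trivet below 0.035 m and z of cup in the frame of cross_trivet between 0.006 and 0.015 m and angle between cup's own z axis and vertical below 0.15 rad and linear speed of cup below 0.02 m/s and contact force between the fingers and cup below 0.05 N) or (horizontal distance between knot and cross_trivet below 0.035 m and z of knot in the frame of cross_trivet between 0.006 and 0.015 m and angle between knot's own z axis and vertical below 0.15 rad and linear speed of knot below 0.02 m/s and contact force between the fingers and knot below 0.05 N) or (horizontal distance between perch and cross_trivet below 0.035 m and z of perch in the frame of cross_trivet between 0.006 and 0.015 m and angle between perch's own z axis and vertical below 0.15 rad and linear speed of perch below 0.02 m/s and contact force between the fingers and perch below 0.05 N))), for 0.2 s.
At the end, for the whole second after the job is handed in: The bell stands on the round mat, the cup on the six-sided tile, the knot toy on the square board and the perch on the oblong mat, each within 15 mm of the mat's centre, resting on it upright (within 0.15 rad), at rest and released; so the trivet is empty. Any turn about the vertical will do (horizontal distance between bell and round_mat below 0.015 m and z of bell in the frame of round_mat between 0.006 and 0.015 m and angle between each of bell, cup, knot, perch's own z axis and vertical below 0.15 rad and linear speed of each of bell, cup, knot, perch below 0.02 m/s and contact force between the fingers and bell below 0.05 N and horizontal distance between cup and hex_mat below 0.015 m and z of cup in the frame of hex_mat between 0.006 and 0.015 m and contact force between the fingers and cup below 0.05 N and horizontal distance between knot and square_mat below 0.015 m and z of knot in the frame of square_mat between 0.006 and 0.015 m and contact force between the fingers and knot below 0.05 N and horizontal distance between perch and oblong_mat below 0.015 m and z of perch in the frame of oblong_mat between 0.006 and 0.015 m and contact force between the fingers and perch below 0.05 N); the robot touches nothing.
It fails at once if one of the four things is put down or falls on the bare shelf (its foot lower than 5 mm above the shelf) (height (world z) of any of bell, cup, knot, perch below 0.025 m).
It fails at once if one of the four things is dropped (moves faster than 0.5 m/s while not held) ((linear speed of bell above 0.5 m/s and contact force between the fingers and bell below 0.05 N) or (linear speed of cup above 0.5 m/s and contact force between the fingers and cup below 0.05 N) or (linear speed of knot above 0.5 m/s and contact force between the fingers and knot below 0.05 N) or (linear speed of perch above 0.5 m/s and contact force between the fingers and perch below 0.05 N)).
It fails at once if the seed jar is shifted by more than 30 mm or tipped (distance of seed_jar from where it was at the start of the episode above 0.03 m or angle between seed_jar's own z axis and vertical above 0.4 rad).
It also fails if it takes over 128 s, if anything falls off the work surface, if the arm or the gripper's body presses on something with over 40 N, if the wrist force passes 120 N, or if a joint passes its speed limit or range.

### The arm

A 6-joint arm with a two-finger parallel gripper is mounted at the origin on the work surface. World frame = base frame: x ahead of the robot, y to its left, z up, the work surface at z = 0. Lengths are in m, angles in rad, forces in N, time in s.
With the tool pointing down it reaches from about 0.4 to 0.925 m from the base axis. Payload 3.4 kg.
Tool frame: the origin (TCP) lies at the very end of the fingers, on their centre line; the grasp point (between the pads) lies 19 mm behind it; z points along the fingers, y is the line along which they close (so a half turn about z gives the same grasp; the last joint's range is limited). The gripper opens to 85 mm and grips with 20 to 120 N. Pads are 22 mm wide; open, the fingers measure 114 mm over their backs; the gripper's body (76 mm by 85 mm) begins 54 mm behind the grasp point. The pads swing forward as they close: fully open they stand 13 mm farther back than shut.
Start: joints at [1.085, 0.307, 1.506, -0, 1.328, -0.073], TCP at [0.23, 0.527, 0.231] pointing down, gripper open.
Joint ranges: [-3.12, 3.12], [-1.05, 2.28], [0.14, 2.33], [-1.42, 4.57], [0.1, 2.73], [-2.68, 2.68]. Speed limits (rad/s): [2.57, 2.57, 3.14, 3.14, 3.14, 3.14].

### API

Orientations are given as a unit quaternion [x, y, z, w].
In Python, from rig import * gives the robot as it stands.
- The arm moves only by the tool play_rows, never from a script. Its argument "targets" is a list of rows, each a list of 4 numbers: the shift along the tool's x, y, z in cm, then the turn about the tool's z in degrees. In form: [[x, y, z, roll], ...]. A call has 1 to 5 rows; each row is the pose to reach, as a shift and turn from the pose commanded when the call began, along the tool's axes at that moment; what a row does not reach only later rows make up. A row lasts 1/10 s, in which the tool goes at most 50 mm and 8.59 degrees, less where a joint would pass 70% of its speed; a pose out of reach is approached as far as the arm can. A call with a gripper value outside its range is refused whole. "fingers" is the finger opening in cm, from 0 to 8.54, set as the call begins (left out, the last holds). The fingers move at their own pace and stop on an object; "grip_force" is the grip in N (left out, the last holds). Time passes only in rows, so rows that repeat a pose let the fingers close. It gives the time, the measured TCP pose, the force, the opening and the grip force at its end, in the units of the state.
- state(): the state, without advancing time (a new reading comes with each control period).
- camera(name): name is "scene" or "top" or "wrist"; returns a dict with "img" (420x560x3 uint8, red, green, blue), "depth" (420x560 float32, m along the optical axis (not along the pixel's ray), 0 where there is no reading), "mtx" (3x3 intrinsics, pixels), "dist_coeffs" ([k1, k2, p1, p2, k3] as OpenCV has them; the pictures are not rectified), "R" (3x3) and "t" (3): a world point X has camera coordinates R X + t. Camera axes: x right, y down, z forward; pixel columns grow to the right and rows downward; lengths in m; the calibration is good to about 2 mm. A picture is of the moment at which its call begins.
- close_job(): hands the job in; it is judged then, once.
Trained networks look in the newest picture that a camera, given by its name, has taken for a name from the list of things; names that differ only in an ending like _2 or _b are one class to them, and where a whole thing is asked for, a point or a joint stands for the part that bears it (a point fixed in the world has none). Each returns a list of dicts, best first, with "p" (0 to 1); they miss things now and then, are a little off and sometimes report something else, mostly with a low value. They report only what shows in the picture. A call takes as long as a camera call.
- search_frame(camera, label): "uv" ([column, row] in pixels, amid what is visible of it).
The state is a dict: "time_s": time; "joint_positions": joint angles; "qd": joint speeds; "joint_efforts": joint torques, N m; "tool_pos": TCP position; "orientation": TCP orientation; "contact_force": force on the tool from outside, world axes, zero at the start; "torque": the same for the moment, N m; "gripper_width": finger opening in m; "grip_force": force on a finger pad.
Only numpy, scipy, OpenCV 4.12 (cv2) and the standard library are available. Lean on these libraries where they do the work, as an engineer would, in place of code of your own. Each camera call takes 0.05 s, during which the arm holds its last target. There are 200 camera calls.

## Working session

There is one attempt and no reset: what is moved stays moved. The work goes in short steps, Python scripts to look and compute and a tool call to move; the robot and the scene stay as the last step left them, time stands still between calls to the robot, and variables do not carry over. Pictures are saved under pics/ and viewed, at most 14 in all, crops included, and the job is handed in when it is done.

Besides the shell and the picture viewer there is one more tool, called after "Request:" as name(argument=value, ...) on one line, values as JSON. play_rows: Moves the arm, as the interface text tells. Its arguments: {"type":"object","properties":{"targets":{"type":"array","items":{"type":"array","items":{"type":"number"}}},"fingers":{"type":"number"},"grip_force":{"type":"number"}},"required":["targets"]}

```bash
mkdir -p pics; cat > h.py <<'E'
from rig import *
import numpy as np, cv2
from scipy.spatial.transform import Rotation as Ro
def ray(c,uv):
    p=cv2.undistortPoints(np.array([[uv]],float),c["mtx"],np.array(c["dist_coeffs"],float))[0,0]
    R=np.array(c["R"]);t=np.array(c["t"]);return -R.T@t, R.T@np.array([p[0],p[1],1.])
def atz(c,uv,z):
    o,d=ray(c,uv);return o+d*(z-o[2])/d[2]
def cloud(c):
    d=c["depth"];v,u=np.nonzero(d>0)
    p=cv2.undistortPoints(np.stack([u,v],1).astype(float)[:,None],np.array(c["mtx"]),np.array(c["dist_coeffs"],float))[:,0]
    X=np.c_[p,np.ones(len(p))]*d[v,u][:,None]
    return (X-np.array(c["t"]))@np.array(c["R"]),np.stack([u,v],1)
E
python3 - <<'E'
from h import *
s=state();print(s["time_s"],s["tool_pos"],s["orientation"])
for n in ["top","scene"]:
    c=camera(n);cv2.imwrite(f"pics/{n}0.png",c["img"][:,:,::-1]);X,uv=cloud(c);np.savez(f"{n}0.npz",**c)
    m=dict(map(lambda a:((a[1][0],a[1][1]),a[0]),[])) 
    print(n,"cam",-np.array(c["R"]).T@np.array(c["t"]))
    for l in "bell cup knot perch round_mat hex_mat square_mat oblong_mat cross_trivet seed_jar".split():
        for r in search_frame(n,l)[:2]:
            k=np.argmin(((uv-np.array(r["uv"]))**2).sum(1))
            print(l,round(r["p"],2),np.round(r["uv"]),"depthpt",X[k].round(3),"z.03",atz(c,r["uv"],.03)[:2].round(3))
E
```

```text
0.0 [0.22984185 0.52627526 0.23035646] [ 2.04466348e-01  9.78873013e-01 -1.02720397e-03 -2.85672830e-04]
top cam [0.38326253 0.01132206 1.03361878]
bell 0.57 [211. 174.] depthpt [0.642 0.161 0.066] z.03 [0.651 0.167]
cup 0.67 [278. 185.] depthpt [0.609 0.    0.07 ] z.03 [0.618 0.   ]
knot 0.87 [398. 239.] depthpt [ 0.469 -0.272  0.089] z.03 [ 0.475 -0.291]
perch 0.79 [164. 245.] depthpt [0.471 0.265 0.088] z.03 [0.477 0.281]
perch 0.41 [166. 236.] depthpt [0.498 0.276 0.032] z.03 [0.499 0.277]
round_mat 0.88 [176. 251.] depthpt [0.461 0.252 0.029] z.03 [0.462 0.252]
hex_mat 0.58 [390. 253.] depthpt [ 0.441 -0.268  0.028] z.03 [ 0.441 -0.269]
hex_mat 0.45 [272. 267.] depthpt [0.414 0.02  0.087] z.03 [0.417 0.02 ]
square_mat 0.73 [196. 169.] depthpt [0.666 0.205 0.028] z.03 [0.665 0.203]
square_mat 0.19 [272. 253.] depthpt [0.449 0.019 0.036] z.03 [0.448 0.019]
oblong_mat 0.6 [271. 269.] depthpt [0.411 0.023 0.026] z.03 [0.412 0.023]
cross_trivet 0.91 [330. 172.] depthpt [ 0.648 -0.129  0.031] z.03 [ 0.647 -0.13 ]
seed_jar 0.6 [210. 172.] depthpt [0.648 0.163 0.071] z.03 [0.658 0.17 ]

[... 519 characters left out ...]
66] z.03 [0.443 0.304]
round_mat 0.55 [368. 175.] depthpt [0.5   0.266 0.029] z.03 [0.5   0.265]
round_mat 0.32 [372. 226.] depthpt [0.675 0.166 0.063] z.03 [0.646 0.187]
hex_mat 0.68 [118. 244.] depthpt [ 0.496 -0.282  0.03 ] z.03 [ 0.496 -0.282]
hex_mat 0.59 [253. 175.] depthpt [0.466 0.008 0.085] z.03 [0.399 0.033]
square_mat 0.67 [370. 241.] depthpt [0.686 0.158 0.036] z.03 [0.681 0.163]
oblong_mat 0.65 [254. 197.] depthpt [0.468 0.008 0.028] z.03 [0.471 0.007]
cross_trivet 0.97 [220. 284.] depthpt [ 0.666 -0.136  0.03 ] z.03 [ 0.667 -0.135]
seed_jar 0.72 [278. 235.] depthpt [ 0.625 -0.006  0.061] z.03 [0.596 0.008]
seed_jar 0.52 [258. 176.] depthpt [0.466 0.017 0.079] z.03 [0.407 0.04 ]
```

View pics/top0.png

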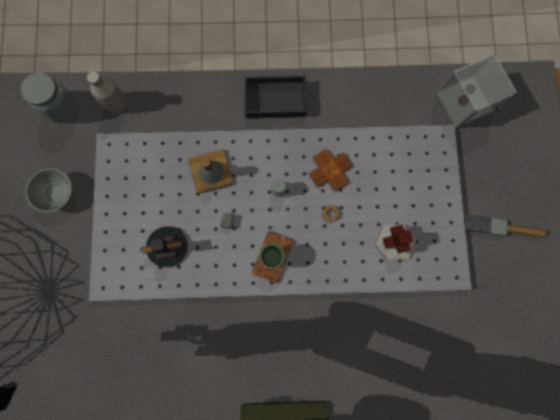

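View pics/scene0.png

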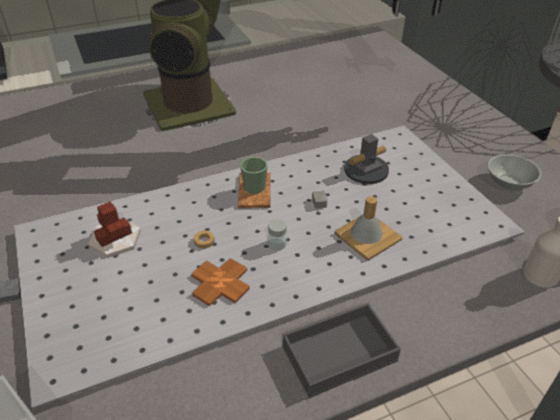

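The top view shows the bell on the square board (211,170), the perch on the round mat (166,246), the cup on the oblong mat (272,257) and the knot on the hex tile (398,240). The trivet is empty at (330,170) and the jar is at (280,187). The scene view agrees: the bell is at (371,226), the perch at (370,156), the cup at (254,177) and the knot at (109,227).

```bash
cat > meas.py <<'E'
from h import *
def load(tag): 
    return {n:dict(np.load(f"{n}{tag}.npz")) for n in ["top","scene"]}
def band(cs,xy,r,z0,z1):
    out=[]
    for n,c in cs.items():
        X,_=cloud(c);m=(np.hypot(*(X[:,:2]-xy).T)<r)&(X[:,2]>z0)&(X[:,2]<z1);out.append(X[m])
    return out
E
python3 - <<'E'
from meas import *
cs=load(0)
T=dict(square=(.655,.168),round=(.475,.272),oblong=(.44,.02),hex=(.47,-.285),trivet=(.65,-.13))
for k,xy in T.items():
    for n,P in zip(["top","scene"],band(cs,xy,.075,.0262,.036)):
        h=P[:,:2].astype(np.float32)*1000
        if len(h)<10: continue
        r=cv2.minAreaRect(h);c=cv2.minEnclosingCircle(h)
        print(k,n,len(h),"rect",np.round(r[0]),np.round(r[1]),round(r[2]),"circ",np.round(c[0]),round(c[1]),"z",np.median(P[:,2]).round(4))
O=dict(bell=((.645,.163),.095,.125),perch=((.47,.268),.09,.115),cup=((.44,.015),.08,.1),knot=((.468,-.275),.094,.115),knotmid=((.468,-.275),.066,.082),jar=((.61,0),.06,.085),perchdowel=((.47,.268),.055,.072))
for k,(xy,a,b) in O.items():
    for n,P in zip(["top","scene"],band(cs,xy,.06,a,b)):
        h=P[:,:2].astype(np.float32)*1000
        if len(h)<4: print(k,n,len(h));continue
        r=cv2.minAreaRect(h)
        print(k,n,len(h),"rect",np.round(r[0]),np.round(r[1]),round(r[2]),"med",np.median(P,0).round(3),"maxz",P[:,2].max().round(3))
c=cs["top"];im=c["img"][130:290,130:430];cv2.imwrite("pics/crop.png",cv2.resize(np.clip(im[:,:,::-1].astype(float)*1.7,0,255).astype(np.uint8),(800,427),interpolation=cv2.INTER_CUBIC))
E
```

```text
square top 830 rect [661. 171.] [94. 93.] 14 circ [661. 171.] 64 z 0.0287
square scene 1046 rect [661. 169.] [96. 97.] 14 circ [662. 169.] 64 z 0.0301
round top 707 rect [475. 276.] [98. 96.] 6 circ [475. 277.] 50 z 0.0287
round scene 584 rect [477. 274.] [98. 95.] 58 circ [475. 276.] 51 z 0.0301
oblong top 877 rect [442.  20.] [ 68. 111.] 67 circ [442.  20.] 63 z 0.0292
oblong scene 648 rect [442.  18.] [ 68. 115.] 67 circ [441.  19.] 65 z 0.0299
hex top 439 rect [ 470. -284.] [86. 96.] 4 circ [ 471. -284.] 49 z 0.0285
hex scene 667 rect [ 476. -284.] [97. 86.] 78 circ [ 470. -284.] 51 z 0.0303
trivet top 848 rect [ 657. -133.] [100.  98.] 75 circ [ 657. -133.] 55 z 0.0284
trivet scene 1716 rect [ 656. -133.] [100. 104.] 76 circ [ 656. -134.] 56 z 0.03
bell top 86 rect [657. 167.] [21. 20.] 2 med [0.656 0.167 0.113] maxz 0.118
bell scene 161 rect [660. 166.] [22. 22.] 89 med [0.663 0.163 0.112] maxz 0.119
perch top 152 rect [472. 278.] [24. 28.] 10 med [0.471 0.276 0.104] maxz 0.111
perch scene 175 rect [472. 277.] [27. 31.] 9 med [0.477 0.274 0.103] maxz 0.109
cup top 153 rect [440.  21.] [55. 56.] 25 med [0.443 0.022 0.088] maxz 0.093
cup scene 276 rect [441.  19.] [56. 61.] 68 med [0.44  0.02  0.087] maxz 0.093
knot top 164 rect [ 473. -284.] [28. 28.] 15 med [ 0.473 -0.282  0.104] maxz 0.108
knot scene 229 rect [ 475. -284.] [29. 29.] 17 med [ 0.48  -0.284  0.105] maxz 0.109
knotmid top 213 rect [ 473. -283.] [63. 28.] 12 med [ 0.466 -0.28   0.074] maxz 0.082
knotmid scene 244 rect [ 476. -283.] [63. 29.] 14 med [ 0.493 -0.283  0.075] maxz 0.082
jar top 169 rect [608.   0.] [34. 33.] 89 med [0.608 0.    0.07 ] maxz 0.076
jar scene 265 rect [610.  -1.] [34. 36.] 66 med [ 0.614 -0.003  0.071] maxz 0.075
perchdowel top 185 rect [475. 279.] [32. 92.] 10 med [0.472 0.263 0.065] maxz 0.072
perchdowel scene 260 rect [476. 278.] [32. 94.] 2 med [0.479 0.266 0.065] maxz 0.072
```

View pics/crop.png

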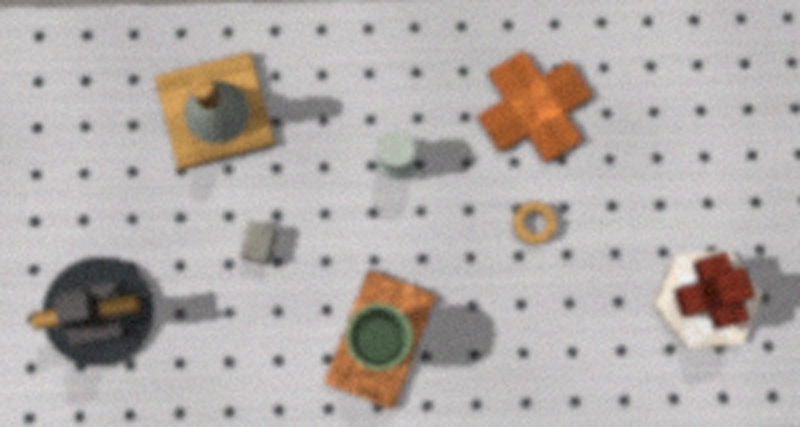

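```bash
cat > plan.py <<'E'
from h import *
import sys
def now():
    s=state();R=Ro.from_quat(s["orientation"]).as_matrix()
    return np.array([*s["tool_pos"],np.degrees(np.arctan2(R[1,1],R[0,1]))])
def step(p,q):
    a=np.radians(p[3]);d=np.array(q[:3])-p[:3]
    return np.round([100*(d[0]*-np.sin(a)+d[1]*np.cos(a)),100*(d[0]*np.cos(a)+d[1]*np.sin(a)),-100*d[2],p[3]-q[3]],2)
def plan(*W):
    p=now();s=state();print("t",s["time_s"],"p",p.round(4),"w",round(s["gripper_width"],4),"F",np.round(s["contact_force"],1),"j",np.round(s["joint_positions"],2))
    for q in W:
        q=[p[i] if v is None else v for i,v in enumerate(q)];print(q,"->",step(p,q));p=np.array(q)
E
python3 -c "
from plan import *
plan((.658,.167,.2,66.4),(.658,.167,.08,None),(.658,.167,.2,None),(.656,-.133,.2,None),(.656,-.133,.083,None))"
```

```text
t 1.1 p [ 0.2301  0.5269  0.2313 66.4078] w 0.0851 F [-0.5 -0.3  0. ] j [ 1.09  0.31  1.51  0.    1.33 -0.07]
[0.658, 0.167, 0.2, 66.4] -> [-5.361e+01 -1.586e+01  3.130e+00  1.000e-02]
[0.658, 0.167, 0.08, np.float64(66.4)] -> [ 0.  0. 12.  0.]
[0.658, 0.167, 0.2, np.float64(66.4)] -> [  0.   0. -12.   0.]
[0.656, -0.133, 0.2, np.float64(66.4)] -> [-11.83 -27.57  -0.     0.  ]
[0.656, -0.133, 0.083, np.float64(66.4)] -> [ 0.   0.  11.7  0. ]
```

Request:
play_rows(targets=[[-3.6,-1.1,0.2,0],[-7.2,-2.1,0.4,0],[-10.8,-3.2,0.6,0],[-14.4,-4.3,0.8,0],[-18,-5.3,1,0]], fingers=6, grip_force=40)

```text
time_s: 1.6
tool_pos: [0.3748, 0.4052, 0.2213]
orientation: [0.204, 0.979, 0.0, 0.0]
contact_force: [0.1, -0.4, 0.1]
gripper_width: 0.0601
grip_force: 0.0
```

Request:
play_rows(targets=[[-3.6,-1.1,0.2,0],[-7.2,-2.1,0.4,0],[-10.8,-3.2,0.6,0],[-14.4,-4.3,0.8,0],[-18,-5.3,1,0]])

```text
time_s: 2.1
tool_pos: [0.5187, 0.2845, 0.2113]
orientation: [0.204, 0.979, 0.0, 0.0]
contact_force: [-0.3, 0.1, 0.1]
gripper_width: 0.0601
grip_force: 0.0
```

Request:
play_rows(targets=[[-4,-1.2,0.2,0],[-8,-2.4,0.5,0],[-12,-3.6,0.8,0],[-15,-4.6,1,0],[-17.6,-5.26,1.1,0]])

```text
time_s: 2.6
tool_pos: [0.6592, 0.1652, 0.1998]
orientation: [0.205, 0.979, -0.0, -0.0]
contact_force: [0.8, -0.1, -0.3]
gripper_width: 0.0601
grip_force: 0.0
```

Request:
play_rows(targets=[[0,0,0,0],[0,0,0,0]])

```text
time_s: 2.8
tool_pos: [0.6579, 0.1666, 0.1998]
orientation: [0.205, 0.979, 0.0, -0.001]
contact_force: [-0.4, -0.3, -0.0]
gripper_width: 0.06
grip_force: 0.0
```

```bash
python3 -c "
from plan import *
plan((.658,.167,.08,66.4),(.658,.167,.2,None),(.656,-.133,.2,None),(.656,-.133,.083,None))"
```

```text
t 2.8 p [ 0.6579  0.1666  0.1998 66.3276] w 0.06 F [-0.4 -0.3 -0. ] j [ 0.19  0.47  1.32  0.    1.35 -0.97]
[0.658, 0.167, 0.08, 66.4] -> [ 1.000e-02  4.000e-02  1.198e+01 -7.000e-02]
[0.658, 0.167, 0.2, np.float64(66.4)] -> [  0.   0. -12.   0.]
[0.656, -0.133, 0.2, np.float64(66.4)] -> [-11.83 -27.57  -0.     0.  ]
[0.656, -0.133, 0.083, np.float64(66.4)] -> [ 0.   0.  11.7  0. ]
```

Request:
play_rows(targets=[[0,0,3,0],[0,0,6,0],[0,0,9,0],[0,0,11,0],[0,0,12,0]])

```text
time_s: 3.3
tool_pos: [0.6552, 0.168, 0.0782]
orientation: [0.204, 0.979, -0.001, -0.002]
contact_force: [-0.4, 0.5, 0.0]
gripper_width: 0.0603
grip_force: 0.0
```

Request:
play_rows(targets=[[0,0,0,0],[0,0,0,0],[0,0,0,0],[0,0,0,0],[0,0,0,0]], fingers=0.5)

```text
time_s: 3.8
tool_pos: [0.6588, 0.1674, 0.0819]
orientation: [0.205, 0.979, 0.001, 0.001]
contact_force: [-0.0, 0.2, 3.3]
gripper_width: 0.0213
grip_force: 39.6
```

Request:
play_rows(targets=[[0,0,0,0],[0,0,0,0],[0,0,-0.5,0],[0,0,-1,0],[0,0,-2,0]])

```text
time_s: 4.3
tool_pos: [0.6569, 0.1667, 0.0996]
orientation: [0.205, 0.979, -0.001, -0.001]
contact_force: [0.4, -0.1, -1.0]
gripper_width: 0.0213
grip_force: 39.2
```

Request:
play_rows(targets=[[0,0,-1.5,0],[0,0,-3,0],[0,0,-5,0],[0,0,-7,0],[0,0,-8,0]])

```text
time_s: 4.8
tool_pos: [0.6592, 0.1673, 0.1837]
orientation: [0.204, 0.979, 0.001, 0.002]
contact_force: [-0.4, -0.7, -1.4]
gripper_width: 0.0213
grip_force: 39.3
```

Request:
play_rows(targets=[[-0.8,-1.8,0,0],[-2,-4.6,0,0],[-3.2,-7.4,0,0],[-4.4,-10.2,0,0],[-5.6,-13,0,0]])

```text
time_s: 5.3
tool_pos: [0.6561, 0.0231, 0.1794]
orientation: [0.205, 0.979, -0.001, -0.001]
contact_force: [-0.8, -0.2, -1.9]
gripper_width: 0.0213
grip_force: 39.3
```

Request:
play_rows(targets=[[-1.2,-2.8,0,0],[-2.4,-5.6,0,0],[-3.6,-8.4,0,0],[-4.8,-11.2,0,0],[-5.7,-13.4,0,0]])

```text
time_s: 5.8
tool_pos: [0.6545, -0.1232, 0.1794]
orientation: [0.205, 0.979, -0.001, -0.001]
contact_force: [-0.8, -0.4, -1.3]
gripper_width: 0.0208
grip_force: 39.3
```

Request:
play_rows(targets=[[-0.5,-1.2,0,0],[-0.5,-1.2,2,0],[-0.5,-1.2,4,0],[-0.5,-1.2,6,0],[-0.5,-1.2,7.5,0]])

```text
time_s: 6.3
tool_pos: [0.6542, -0.133, 0.1034]
orientation: [0.204, 0.979, 0.0, -0.001]
contact_force: [0.1, -0.0, -2.4]
gripper_width: 0.0208
grip_force: 39.4
```

Request:
play_rows(targets=[[0,0,0.8,0],[0,0,1.5,0],[0,0,2,0],[0,0,2.3,0],[0,0,2.3,0]])

```text
time_s: 6.8
tool_pos: [0.6557, -0.1331, 0.0824]
orientation: [0.204, 0.979, -0.0, 0.0]
contact_force: [0.4, 0.1, -1.2]
gripper_width: 0.0209
grip_force: 39.5
```

Request:
play_rows(targets=[[0,0,0.05,0],[0,0,0.1,0],[0,0,0.15,0],[0,0,0.15,0]])

```text
time_s: 7.2
tool_pos: [0.656, -0.1332, 0.0819]
orientation: [0.204, 0.979, -0.0, 0.001]
contact_force: [-1.2, -0.8, 5.1]
gripper_width: 0.0215
grip_force: 40.0
```

Request:
play_rows(targets=[[0,0,0.05,0],[0,0,0.1,0],[0,0,0.1,0]])

```text
time_s: 7.5
tool_pos: [0.656, -0.1333, 0.0819]
orientation: [0.204, 0.979, -0.0, 0.001]
contact_force: [-3.1, -0.1, 9.8]
gripper_width: 0.021
grip_force: 40.6
```

Request:
play_rows(targets=[[0,0,-0.2,0],[0,0,-0.2,0],[0,0,-0.2,0],[0,0,-0.2,0],[0,0,-0.2,0]], fingers=6)

```text
time_s: 8.0
tool_pos: [0.6554, -0.133, 0.0814]
orientation: [0.204, 0.979, 0.0, -0.0]
contact_force: [-0.5, 0.2, 0.6]
gripper_width: 0.0601
grip_force: 0.0
```

Request:
play_rows(targets=[[0,0,-1,0],[0,0,-3,0],[0,0,-6,0],[0,0,-9,0],[0,0,-12,0]])

```text
time_s: 8.5
tool_pos: [0.6555, -0.1331, 0.2036]
orientation: [0.204, 0.979, -0.0, 0.0]
contact_force: [0.7, -0.3, -0.2]
gripper_width: 0.06
grip_force: 0.0
```

Request:
play_rows(targets=[[0,0,0,0],[0,0,0,0]])

```text
time_s: 8.7
tool_pos: [0.6561, -0.1333, 0.2034]
orientation: [0.204, 0.979, -0.0, 0.001]
contact_force: [0.1, 0.9, -1.2]
gripper_width: 0.0604
grip_force: 0.0
```

```bash
python3 -c "
from plan import *
plan((.474,-.284,.2,103),(.474,-.284,.067,None),(.474,-.284,.2,None),(.661,.170,.2,None),(.661,.170,.067,None))"
```

```text
t 8.7 p [ 0.6561 -0.1333  0.2034 66.4071] w 0.0604 F [ 0.1  0.9 -1.2] j [-0.26  0.46  1.34  0.    1.35 -1.42]
[0.474, -0.284, 0.2, 103] -> [ 10.66 -21.1    0.34 -36.59]
[0.474, -0.284, 0.067, np.float64(103.0)] -> [-0.   0.  13.3  0. ]
[0.474, -0.284, 0.2, np.float64(103.0)] -> [ -0.    0.  -13.3   0. ]
[0.661, 0.17, 0.2, np.float64(103.0)] -> [-28.43  40.03  -0.     0.  ]
[0.661, 0.17, 0.067, np.float64(103.0)] -> [-0.   0.  13.3  0. ]
```

Request:
play_rows(targets=[[2.1,-4.2,0,-7.3],[4.2,-8.4,0.1,-14.6],[6.4,-12.6,0.2,-22],[8.6,-17,0.3,-29.3],[10.66,-21.1,0.34,-36.6]])

```text
time_s: 9.2
tool_pos: [0.4706, -0.2839, 0.1967]
orientation: [-0.116, 0.993, 0.001, -0.001]
contact_force: [-0.5, -0.5, 0.5]
gripper_width: 0.06
grip_force: 0.0
```

Request:
play_rows(targets=[[0,0,0,0],[0,0,0,0],[0,0,0,0]])

```text
time_s: 9.5
tool_pos: [0.4738, -0.2832, 0.1978]
orientation: [-0.113, 0.994, 0.001, -0.0]
contact_force: [0.9, -0.9, 0.2]
gripper_width: 0.0601
grip_force: 0.0
```

```bash
python3 -c "
from plan import *
plan((.474,-.284,.067,103))
c=camera('top');cv2.imwrite('pics/t1.png',c['img'][120:300,100:460,::-1].repeat(2,0).repeat(2,1))"
```

```text
t 9.5 p [  0.4738  -0.2832   0.1978 102.9609] w 0.0601 F [ 0.9 -0.9  0.2] j [-0.62  0.3   1.6   0.    1.24 -2.41]
[0.474, -0.284, 0.067, 103] -> [-1.000e-02 -8.000e-02  1.308e+01 -4.000e-02]
```

View pics/t1.png

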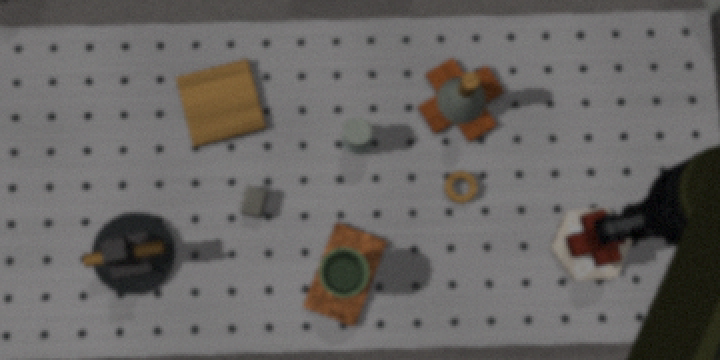

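The bell stands upright in the middle of the trivet at crop pixel (462,98). The square board at (222,103) is empty and the gripper is over the knot.

Request:
play_rows(targets=[[0,0,3,0],[0,0,6,0],[0,0,9,0],[0,0,12,0],[0,0,13.1,0]])

```text
time_s: 10.05
tool_pos: [0.4727, -0.2814, 0.0644]
orientation: [-0.114, 0.993, 0.002, -0.002]
contact_force: [-0.3, -0.2, -0.1]
gripper_width: 0.0598
grip_force: 0.0
```

Request:
play_rows(targets=[[0,0,0,0],[0,0,0,0],[0,0,0,0],[0,0,0,0],[0,0,0,0]], fingers=1)

```text
time_s: 10.55
tool_pos: [0.4739, -0.2842, 0.0684]
orientation: [-0.113, 0.994, -0.001, 0.001]
contact_force: [-0.3, 0.7, 1.4]
gripper_width: 0.0272
grip_force: 43.0
```

Request:
play_rows(targets=[[0,0,0,0],[0,0,0,0],[0,0,-0.5,0],[0,0,-1,0],[0,0,-2,0]])

```text
time_s: 11.05
tool_pos: [0.4727, -0.2833, 0.0872]
orientation: [-0.113, 0.994, 0.001, -0.001]
contact_force: [-0.1, 1.4, -0.7]
gripper_width: 0.0277
grip_force: 42.7
```

```bash
python3 -c "
from plan import *
plan((None,None,.18,None),(.661,.170,.18,103),(.661,.170,.067,None))"
```

```text
t 11.05 p [ 4.72700e-01 -2.83300e-01  8.72000e-02  1.03007e+02] w 0.0277 F [-0.1  1.4 -0.7] j [-0.62  0.42  1.74 -0.    0.98 -2.41]
[np.float64(0.47269910903980095), np.float64(-0.2833337137788769), 0.18, np.float64(103.00697902275019)] -> [-0.    0.   -9.28  0.  ]
[0.661, 0.17, 0.18, 103] -> [-2.855e+01  3.993e+01 -0.000e+00  1.000e-02]
[0.661, 0.17, 0.067, np.float64(103.0)] -> [-0.   0.  11.3  0. ]
```

Request:
play_rows(targets=[[0,0,-2,0],[0,0,-4,0],[0,0,-6,0],[0,0,-8,0],[0,0,-9.3,0]])

```text
time_s: 11.55
tool_pos: [0.4739, -0.2841, 0.1826]
orientation: [-0.113, 0.994, -0.001, 0.001]
contact_force: [0.2, 0.1, -0.6]
gripper_width: 0.0275
grip_force: 42.7
```

Request:
play_rows(targets=[[-1,1.5,0,0],[-3,4.2,0,0],[-5,7,0,0],[-7,9.8,0,0],[-9,12.6,0,0]])

```text
time_s: 12.05
tool_pos: [0.533, -0.1396, 0.1811]
orientation: [-0.113, 0.994, -0.0, 0.0]
contact_force: [0.7, -0.0, -0.8]
gripper_width: 0.0273
grip_force: 42.8
```

Request:
play_rows(targets=[[-2,2.8,0,0],[-4,5.6,0,0],[-6,8.4,0,0],[-8,11.2,0,0],[-10,14,0,0]])

```text
time_s: 12.55
tool_pos: [0.5989, 0.0195, 0.181]
orientation: [-0.113, 0.994, -0.0, 0.0]
contact_force: [-0.5, 0.7, -0.8]
gripper_width: 0.0273
grip_force: 42.8
```

Request:
play_rows(targets=[[-2,2.8,0,0],[-4,5.6,0,0],[-6,8.4,0,0],[-8,11.2,0,0],[-9.5,13.3,0,0]])

```text
time_s: 13.05
tool_pos: [0.6618, 0.1713, 0.1809]
orientation: [-0.114, 0.994, 0.0, 0.0]
contact_force: [0.6, -0.2, -1.0]
gripper_width: 0.0275
grip_force: 42.8
```

Request:
play_rows(targets=[[0,0,0,0],[0,0,0,0]])

```text
time_s: 13.25
tool_pos: [0.661, 0.1694, 0.1804]
orientation: [-0.114, 0.993, -0.0, -0.0]
contact_force: [-0.6, 0.4, -2.0]
gripper_width: 0.0275
grip_force: 42.8
```

```bash
python3 -c "
from plan import *
plan((.661,.170,None,103),(.661,.170,.068,None))"
```

```text
t 13.25 p [  0.661    0.1694   0.1804 103.0847] w 0.0275 F [-0.6  0.4 -2. ] j [ 0.19  0.49  1.33 -0.    1.32 -1.61]
[0.661, 0.17, np.float64(0.18038688463857075), 103] -> [-0.02  0.06 -0.    0.08]
[0.661, 0.17, 0.068, np.float64(103.0)] -> [-0.    0.   11.24  0.  ]
```

Request:
play_rows(targets=[[0,0,2,0],[0,0,4,0],[0,0,6,0],[0,0,8,0],[0,0,9.3,0]])

```text
time_s: 13.75
tool_pos: [0.6599, 0.1673, 0.0861]
orientation: [-0.113, 0.994, -0.0, -0.001]
contact_force: [0.0, -0.5, -0.3]
gripper_width: 0.0274
grip_force: 42.8
```

Request:
play_rows(targets=[[0,0,0.7,0],[0,0,1.2,0],[0,0,1.5,0],[0,0,1.7,0],[0,0,1.7,0]])

```text
time_s: 14.25
tool_pos: [0.6616, 0.1692, 0.0708]
orientation: [-0.113, 0.994, 0.0, 0.0]
contact_force: [-0.5, 0.6, -0.8]
gripper_width: 0.0276
grip_force: 42.8
```

Request:
play_rows(targets=[[0,0,0.1,0],[0,0,0.1,0]])

```text
time_s: 14.45
tool_pos: [0.6615, 0.1692, 0.0697]
orientation: [-0.113, 0.994, 0.0, 0.0]
contact_force: [0.4, 0.6, -0.5]
gripper_width: 0.0279
grip_force: 42.8
```

Request:
play_rows(targets=[[0,0,0.1,0],[0,0,0.1,0]])

```text
time_s: 14.65
tool_pos: [0.6613, 0.1692, 0.0685]
orientation: [-0.113, 0.994, 0.0, 0.0]
contact_force: [-0.9, 0.3, -0.7]
gripper_width: 0.0278
grip_force: 42.8
```

Request:
play_rows(targets=[[0,0,0.1,0],[0,0,0.1,0]])

```text
time_s: 14.85
tool_pos: [0.6614, 0.1692, 0.0684]
orientation: [-0.113, 0.994, 0.0, 0.0]
contact_force: [-1.3, -1.6, 5.0]
gripper_width: 0.0277
grip_force: 43.4
```

Request:
play_rows(targets=[[0,0,0.05,0],[0,0,0.05,0]])

```text
time_s: 15.05
tool_pos: [0.6614, 0.1691, 0.0684]
orientation: [-0.113, 0.994, 0.0, 0.0]
contact_force: [-2.1, -0.3, 7.5]
gripper_width: 0.0276
grip_force: 43.9
```

Request:
play_rows(targets=[[0,0,-0.2,0],[0,0,-0.2,0],[0,0,-0.2,0],[0,0,-0.2,0]], fingers=6)

```text
time_s: 15.45
tool_pos: [0.6612, 0.1691, 0.0686]
orientation: [-0.113, 0.994, -0.0, -0.0]
contact_force: [0.1, 0.1, 0.3]
gripper_width: 0.0598
grip_force: 0.0
```

Request:
play_rows(targets=[[0,0,-1,0],[0,0,-4,0],[0,0,-7,0],[0,0,-10,0],[0,0,-12,0]])

```text
time_s: 15.95
tool_pos: [0.6624, 0.1693, 0.1923]
orientation: [-0.113, 0.994, 0.0, 0.002]
contact_force: [-0.2, -1.0, 0.9]
gripper_width: 0.0599
grip_force: 0.0
```

Request:
play_rows(targets=[[0,0,0,0],[0,0,0,0]], fingers=8.5)

```text
time_s: 16.15
tool_pos: [0.6614, 0.1691, 0.1896]
orientation: [-0.113, 0.994, 0.0, 0.001]
contact_force: [-0.1, -0.1, 0.2]
gripper_width: 0.0841
grip_force: 0.0
```

```bash
python3 -c "
from plan import *
plan((.441,.02,.18,66),(.441,.02,.052,None),(.441,.02,.16,None),(.471,-.284,.16,None))"
```

```text
t 16.15 p [  0.6614   0.1691   0.1896 103.0058] w 0.0841 F [-0.1 -0.1  0.2] j [ 0.19  0.48  1.32 -0.    1.33 -1.61]
[0.441, 0.02, 0.18, 66] -> [24.83 -9.57  0.96 37.01]
[0.441, 0.02, 0.052, np.float64(66.0)] -> [ 0.   0.  12.8  0. ]
[0.441, 0.02, 0.16, np.float64(66.0)] -> [  0.    0.  -10.8   0. ]
[0.471, -0.284, 0.16, np.float64(66.0)] -> [-15.11 -26.55  -0.     0.  ]
```

Request:
play_rows(targets=[[2.5,-1,0.1,0],[5,-2,0.2,0],[7.5,-3,0.3,0],[10,-4,0.4,0],[12.4,-4.8,0.5,0]])

```text
time_s: 16.65
tool_pos: [0.5489, 0.0936, 0.182]
orientation: [-0.113, 0.994, -0.0, -0.002]
contact_force: [1.3, 0.5, -0.5]
gripper_width: 0.0846
grip_force: 0.0
```

Request:
play_rows(targets=[[2.5,-1,0.1,7.4],[5,-2,0.2,14.8],[7.5,-3,0.3,22.2],[10,-4,0.4,29.6],[12.4,-4.8,0.5,37]])

```text
time_s: 17.15
tool_pos: [0.4388, 0.0192, 0.1774]
orientation: [0.21, 0.978, -0.0, -0.002]
contact_force: [0.4, -0.4, 0.1]
gripper_width: 0.0846
grip_force: 0.0
```

Request:
play_rows(targets=[[0,0,0,0],[0,0,0,0],[0,0,0,0]])

```text
time_s: 17.45
tool_pos: [0.4421, 0.02, 0.1786]
orientation: [0.207, 0.978, 0.0, 0.0]
contact_force: [-0.5, -0.1, 0.2]
gripper_width: 0.0849
grip_force: 0.0
```

```bash
python3 -c "
from plan import *
plan((.441,.02,.18,66),(.441,.02,.052,None),(.441,.02,.16,None),(.471,-.284,.16,None))"
```

```text
t 17.45 p [4.42100e-01 2.00000e-02 1.78600e-01 6.60799e+01] w 0.0849 F [-0.5 -0.1  0.2] j [-0.05  0.17  1.84  0.    1.12 -1.2 ]
[0.441, 0.02, 0.18, 66] -> [ 0.1  -0.04 -0.14  0.08]
[0.441, 0.02, 0.052, np.float64(66.0)] -> [ 0.   0.  12.8  0. ]
[0.441, 0.02, 0.16, np.float64(66.0)] -> [  0.    0.  -10.8   0. ]
[0.471, -0.284, 0.16, np.float64(66.0)] -> [-15.11 -26.55  -0.     0.  ]
```

Request:
play_rows(targets=[[0.1,0,3,0],[0.1,0,6,0],[0.1,0,9,0],[0.1,0,11.5,0],[0.1,0,12.7,0]])

```text
time_s: 17.95
tool_pos: [0.4402, 0.0207, 0.0496]
orientation: [0.207, 0.978, -0.0, -0.001]
contact_force: [-0.9, 0.1, -0.2]
gripper_width: 0.085
grip_force: 0.0
```

Request:
play_rows(targets=[[0,0,0,0],[0,0,0,0],[0,0,0,0],[0,0,0,0],[0,0,0,0]], fingers=4.5)

```text
time_s: 18.45
tool_pos: [0.4409, 0.0202, 0.0525]
orientation: [0.208, 0.978, 0.0, 0.001]
contact_force: [0.4, -1.0, -1.2]
gripper_width: 0.0564
grip_force: 42.6
```

Request:
play_rows(targets=[[0,0,0,0],[0,0,0,0],[0,0,-0.5,0],[0,0,-1,0],[0,0,-2,0]])

```text
time_s: 18.95
tool_pos: [0.4399, 0.0202, 0.0721]
orientation: [0.208, 0.978, -0.0, -0.001]
contact_force: [-0.6, -0.5, -0.9]
gripper_width: 0.0566
grip_force: 42.7
```

Request:
play_rows(targets=[[0,0,-2,0],[0,0,-4,0],[0,0,-6,0],[0,0,-8,0],[0,0,-9,0]])

```text
time_s: 19.45
tool_pos: [0.4414, 0.0201, 0.1643]
orientation: [0.208, 0.978, 0.0, 0.002]
contact_force: [0.6, -0.1, -1.4]
gripper_width: 0.0567
grip_force: 42.8
```

Request:
play_rows(targets=[[-0.8,-1.4,0,0],[-2.2,-4,0,0],[-3.7,-6.6,0,0],[-5.2,-9.2,0,0],[-6.7,-11.8,0,0]])

```text
time_s: 19.95
tool_pos: [0.4533, -0.1159, 0.162]
orientation: [0.208, 0.978, 0.0, -0.0]
contact_force: [0.5, 0.3, -1.2]
gripper_width: 0.0566
grip_force: 42.8
```

Request:
play_rows(targets=[[-1.5,-2.6,0,0],[-3,-5.2,0,0],[-4.5,-7.8,0,0],[-6,-10.4,0,0],[-7.2,-12.6,0,0]])

```text
time_s: 20.45
tool_pos: [0.468, -0.2609, 0.1619]
orientation: [0.208, 0.978, -0.0, -0.0]
contact_force: [0.4, 0.3, -0.9]
gripper_width: 0.0564
grip_force: 42.8
```

Request:
play_rows(targets=[[-0.8,-1.4,0,0],[-1.2,-2.1,0,0],[-1.2,-2.1,0,0],[-1.2,-2.1,0,0]])

```text
time_s: 20.85
tool_pos: [0.4701, -0.2822, 0.1617]
orientation: [0.208, 0.978, 0.001, -0.001]
contact_force: [-0.0, 0.8, -0.6]
gripper_width: 0.0565
grip_force: 42.8
```

```bash
python3 -c "
from plan import *
plan((.471,-.284,None,66),(None,None,.0525,None))"
```

```text
t 20.85 p [ 0.4701 -0.2822  0.1617 66.016 ] w 0.0565 F [-0.   0.8 -0.6] j [-0.62  0.33  1.66  0.    1.15 -1.77]
[0.471, -0.284, np.float64(0.16172173724179054), 66] -> [-0.15 -0.13 -0.    0.02]
[np.float64(0.471), np.float64(-0.284), 0.0525, np.float64(66.0)] -> [ 0.    0.   10.92  0.  ]
```

Request:
play_rows(targets=[[-0.1,-0.1,2,0],[-0.1,-0.1,4,0],[-0.1,-0.1,6,0],[-0.1,-0.1,8,0],[-0.1,-0.1,9.4,0]])

```text
time_s: 21.35
tool_pos: [0.4703, -0.2826, 0.0668]
orientation: [0.207, 0.978, 0.001, -0.001]
contact_force: [-0.0, -0.4, -2.3]
gripper_width: 0.0566
grip_force: 42.8
```

Request:
play_rows(targets=[[0,0,0.6,0],[0,0,1,0],[0,0,1.3,0],[0,0,1.4,0],[0,0,1.4,0]])

```text
time_s: 21.85
tool_pos: [0.4714, -0.2848, 0.0544]
orientation: [0.208, 0.978, -0.0, 0.0]
contact_force: [-0.5, -0.1, -0.7]
gripper_width: 0.0569
grip_force: 42.8
```

Request:
play_rows(targets=[[0,0,0.1,0],[0,0,0.1,0]])

```text
time_s: 22.05
tool_pos: [0.4712, -0.2849, 0.0532]
orientation: [0.208, 0.978, -0.0, 0.0]
contact_force: [-0.2, 0.3, -2.0]
gripper_width: 0.057
grip_force: 42.8
```

Request:
play_rows(targets=[[0,0,0.1,0],[0,0,0.1,0]])

```text
time_s: 22.25
tool_pos: [0.4713, -0.2849, 0.0522]
orientation: [0.208, 0.978, -0.0, 0.0]
contact_force: [0.3, 0.5, 0.4]
gripper_width: 0.057
grip_force: 42.9
```

Request:
play_rows(targets=[[0,0,0.1,0],[0,0,0.1,0]])

```text
time_s: 22.45
tool_pos: [0.4717, -0.2851, 0.0521]
orientation: [0.208, 0.978, -0.0, 0.001]
contact_force: [-2.0, 1.5, 8.9]
gripper_width: 0.0566
grip_force: 43.1
```

Request:
play_rows(targets=[[0,0,0,0],[0,0,0,0],[0,0,0,0],[0,0,0,0]], fingers=8.5)

```text
time_s: 22.85
tool_pos: [0.471, -0.2846, 0.0507]
orientation: [0.208, 0.978, 0.0, -0.0]
contact_force: [-0.1, 0.0, 0.1]
gripper_width: 0.0854
grip_force: 0.0
```

Request:
play_rows(targets=[[0,0,-2,0],[0,0,-5,0],[0,0,-8,0],[0,0,-11,0],[0,0,-14,0]])

```text
time_s: 23.35
tool_pos: [0.4708, -0.2844, 0.1918]
orientation: [0.208, 0.978, 0.0, -0.0]
contact_force: [1.4, -0.5, -1.0]
gripper_width: 0.0852
grip_force: 0.0
```

```bash
python3 -c "
from plan import *
plan((.472,.14,.19,66),(.472,.277,.19,10))"
```

```text
t 23.35 p [ 0.4708 -0.2844  0.1918 66.0052] w 0.0852 F [ 1.4 -0.5 -1. ] j [-0.62  0.31  1.62 -0.    1.22 -1.77]
[0.472, 0.14, 0.19, 66] -> [1.715e+01 3.883e+01 1.800e-01 1.000e-02]
[0.472, 0.277, 0.19, 10] -> [ 5.57 12.52 -0.   56.  ]
```

Request:
play_rows(targets=[[1.7,3.9,0,0],[3.4,7.8,0,0],[5.1,11.7,0,0],[6.8,15.6,0,0],[8.6,19.4,0.1,0]], fingers=6)

```text
time_s: 23.85
tool_pos: [0.4713, -0.0709, 0.1899]
orientation: [0.208, 0.978, 0.0, 0.0]
contact_force: [0.2, -0.5, 0.3]
gripper_width: 0.0602
grip_force: 0.0
```

Request:
play_rows(targets=[[1.7,3.9,0,0],[3.4,7.8,0,0],[5.1,11.7,0,0],[6.8,15.6,0,0],[8.6,19.4,0.1,0]])

```text
time_s: 24.35
tool_pos: [0.4716, 0.1415, 0.189]
orientation: [0.208, 0.978, 0.0, 0.0]
contact_force: [0.8, 0.1, 0.2]
gripper_width: 0.0598
grip_force: 0.0
```

Request:
play_rows(targets=[[1.1,2.5,0,8],[2.2,5,0,16],[3.3,7.5,0,24],[4.4,10,0,32],[5.6,12.5,0,40]])

```text
time_s: 24.85
tool_pos: [0.4711, 0.2778, 0.1886]
orientation: [0.532, 0.847, -0.0, -0.0]
contact_force: [1.0, 0.2, 0.2]
gripper_width: 0.0601
grip_force: 0.0
```

Request:
play_rows(targets=[[0,0,0,8],[0,0,0,16],[0,0,0,16],[0,0,0,16]])

```text
time_s: 25.25
tool_pos: [0.4712, 0.2766, 0.1887]
orientation: [0.642, 0.767, -0.0, -0.0]
contact_force: [-0.2, 0.2, -0.1]
gripper_width: 0.06
grip_force: 0.0
```

```bash
python3 -c "
from plan import *
plan((.472,.277,.19,10),(.472,.277,.076,10),(.472,.277,.18,10),(.442,.019,.18,10))
c=camera('top');cv2.imwrite('pics/t2.png',c['img'][120:300,100:460,::-1].repeat(2,0).repeat(2,1))"
```

```text
t 25.25 p [ 0.4712  0.2766  0.1887 10.1919] w 0.06 F [-0.2  0.2 -0.1] j [ 0.45  0.3   1.63 -0.    1.21  0.28]
[0.472, 0.277, 0.19, 10] -> [ 0.02  0.09 -0.13  0.19]
[0.472, 0.277, 0.076, 10] -> [ 0.   0.  11.4  0. ]
[0.472, 0.277, 0.18, 10] -> [  0.    0.  -10.4   0. ]
[0.442, 0.019, 0.18, 10] -> [-24.89  -7.43  -0.     0.  ]
```

View pics/t2.png

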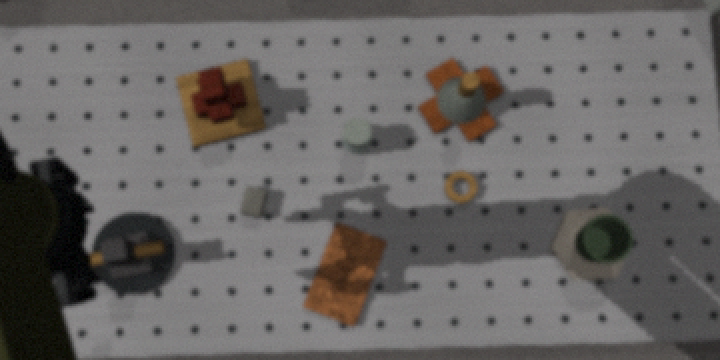

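The knot stands on the square board at (220,98) and the cup on the hex tile at (600,240). The bell is still on the trivet, the oblong mat at (345,275) is free, and the perch is under the gripper at (130,250).

Request:
play_rows(targets=[[0,0.1,3,0],[0,0.1,6,0],[0,0.1,9,0],[0,0.1,10.6,0],[0,0.1,11.3,0]])

```text
time_s: 25.8
tool_pos: [0.4712, 0.276, 0.074]
orientation: [0.642, 0.766, -0.002, -0.001]
contact_force: [-0.1, -0.5, 1.0]
gripper_width: 0.0601
grip_force: 0.0
```

Request:
play_rows(targets=[[0,0,0,0],[0,0,0,0],[0,0,0,0],[0,0,0,0],[0,0,0,0]], fingers=1)

```text
time_s: 26.3
tool_pos: [0.4729, 0.2772, 0.0768]
orientation: [0.643, 0.766, 0.001, 0.0]
contact_force: [-0.3, 0.0, 2.1]
gripper_width: 0.0231
grip_force: 43.7
```

Request:
play_rows(targets=[[0,0,0,0],[0,0,0,0],[0,0,-0.5,0],[0,0,-1,0],[0,0,-2,0]])

```text
time_s: 26.8
tool_pos: [0.4716, 0.2765, 0.0957]
orientation: [0.643, 0.766, -0.001, -0.0]
contact_force: [-0.2, 0.2, -0.9]
gripper_width: 0.0237
grip_force: 43.3
```

Request:
play_rows(targets=[[0,0,-1.5,0],[0,0,-3.5,0],[0,0,-5.5,0],[0,0,-7,0],[0,0,-7.5,0]])

```text
time_s: 27.3
tool_pos: [0.4734, 0.2774, 0.1732]
orientation: [0.643, 0.766, 0.002, 0.001]
contact_force: [0.1, 0.2, -1.5]
gripper_width: 0.0233
grip_force: 43.3
```

Request:
play_rows(targets=[[-1.5,-0.4,0,0],[-4,-1.2,0,0],[-7,-2.1,0,0],[-10,-3,0,0],[-13,-3.9,0,0]])

```text
time_s: 27.8
tool_pos: [0.4548, 0.1398, 0.1698]
orientation: [0.643, 0.766, -0.001, -0.001]
contact_force: [0.6, 0.6, -0.4]
gripper_width: 0.0236
grip_force: 43.3
```

Request:
play_rows(targets=[[-3,-0.9,0,0],[-6,-1.8,0,0],[-8.5,-2.5,0,0],[-10.5,-3.1,0,0],[-11.9,-3.5,0,0]])

```text
time_s: 28.3
tool_pos: [0.4406, 0.0166, 0.1699]
orientation: [0.643, 0.766, -0.001, -0.001]
contact_force: [-0.2, -0.7, -1.6]
gripper_width: 0.0232
grip_force: 43.3
```

Request:
play_rows(targets=[[0,0,0,0],[0,0,0,0]])

```text
time_s: 28.5
tool_pos: [0.4417, 0.0184, 0.1702]
orientation: [0.643, 0.766, -0.0, -0.001]
contact_force: [0.7, 0.3, -0.1]
gripper_width: 0.0239
grip_force: 43.3
```

```bash
python3 -c "
from plan import *
plan((.442,.019,None,10),(None,None,.077,None))"
```

```text
t 28.5 p [0.4417 0.0184 0.1702 9.9149] w 0.0239 F [ 0.7  0.3 -0.1] j [-0.05  0.18  1.86  0.    1.1  -0.23]
[0.442, 0.019, np.float64(0.17024447383394628), 10] -> [ 0.06  0.04 -0.   -0.09]
[np.float64(0.442), np.float64(0.019), 0.077, np.float64(10.0)] -> [0.   0.   9.32 0.  ]
```

Request:
play_rows(targets=[[0,0,1.5,0],[0,0,3.5,0],[0,0,5.5,0],[0,0,7,0],[0,0,8,0]])

```text
time_s: 29.0
tool_pos: [0.4418, 0.0196, 0.0896]
orientation: [0.642, 0.766, -0.001, -0.001]
contact_force: [-0.6, -0.6, -1.0]
gripper_width: 0.0232
grip_force: 43.4
```

Request:
play_rows(targets=[[0,0,0.6,0],[0,0,1,0],[0,0,1.2,0],[0,0,1.2,0]])

```text
time_s: 29.4
tool_pos: [0.443, 0.0189, 0.0791]
orientation: [0.643, 0.766, 0.0, 0.0]
contact_force: [-0.0, -0.0, -0.7]
gripper_width: 0.0235
grip_force: 43.4
```

Request:
play_rows(targets=[[0,0,0.1,0],[0,0,0.1,0]])

```text
time_s: 29.6
tool_pos: [0.443, 0.0188, 0.0782]
orientation: [0.643, 0.766, 0.0, 0.0]
contact_force: [-0.4, -1.1, -0.9]
gripper_width: 0.0232
grip_force: 43.4
```

Request:
play_rows(targets=[[0,0,0.1,0],[0,0,0.1,0]])

```text
time_s: 29.8
tool_pos: [0.4427, 0.0188, 0.077]
orientation: [0.643, 0.766, 0.0, 0.0]
contact_force: [0.0, -1.0, -1.2]
gripper_width: 0.023
grip_force: 43.4
```

Request:
play_rows(targets=[[0,0,0.1,0],[0,0,0.1,0]])

```text
time_s: 30.0
tool_pos: [0.4428, 0.0189, 0.0767]
orientation: [0.643, 0.766, 0.0, 0.0]
contact_force: [-1.5, -0.5, 7.6]
gripper_width: 0.0231
grip_force: 44.4
```

Request:
play_rows(targets=[[0,0,0.05,0],[0,0,0.05,0]])

```text
time_s: 30.2
tool_pos: [0.4428, 0.0189, 0.0767]
orientation: [0.643, 0.766, 0.0, 0.0]
contact_force: [-4.0, 0.6, 13.0]
gripper_width: 0.0237
grip_force: 45.1
```

Request:
play_rows(targets=[[0,0,-0.2,0],[0,0,-0.2,0],[0,0,-0.2,0],[0,0,-0.2,0]], fingers=6)

```text
time_s: 30.6
tool_pos: [0.4427, 0.0188, 0.0772]
orientation: [0.643, 0.766, -0.0, -0.0]
contact_force: [0.6, -0.4, -0.2]
gripper_width: 0.06
grip_force: 0.0
```

Request:
play_rows(targets=[[0,0,-1,0],[0,0,-4,0],[0,0,-7,0],[0,0,-10,0],[0,0,-12,0]])

```text
time_s: 31.1
tool_pos: [0.4435, 0.0188, 0.2001]
orientation: [0.643, 0.766, 0.001, 0.001]
contact_force: [0.4, -0.3, 0.3]
gripper_width: 0.06
grip_force: 0.0
```

```bash
cat > chk.py <<'E'
from meas import *
import sys
tag=sys.argv[1]
cs={}
for n in ["top","scene"]:
    c=camera(n);cs[n]=c;cv2.imwrite(f"pics/{n}{tag}.png",c["img"][:,:,::-1])
O=dict(bell=(((.656,-.133) if tag=="3" else (.476,.275)),.095,.125),perch=((.442,.019),.09,.115),cup=((.471,-.284),.08,.1),knot=((.661,.17),.094,.115),jar=((.61,0),.06,.085))
for k,(xy,a,b) in O.items():
    for n,P in zip(cs,band(cs,xy,.06,a,b)):
        h=P[:,:2].astype(np.float32)*1000
        if len(h)<4: print(k,n,len(h));continue
        r=cv2.minAreaRect(h);print(k,n,len(h),np.round(r[0]),np.round(r[1]),round(r[2]),"maxz",P[:,2].max().round(3))
E
python3 chk.py 3; python3 -c "
from plan import *
plan((.655,-.133,.197,10))"
```

```text
bell top 86 [ 654. -133.] [21. 20.] 45 maxz 0.117
bell scene 189 [ 657. -134.] [21. 22.] 66 maxz 0.118
perch top 0
perch scene 193 [444.  20.] [28. 28.] 8 maxz 0.109
cup top 162 [ 471. -286.] [56. 54.] 89 maxz 0.093
cup scene 355 [ 470. -286.] [56. 57.] 67 maxz 0.093
knot top 151 [659. 170.] [28. 28.] 15 maxz 0.108
knot scene 228 [661. 168.] [29. 31.] 12 maxz 0.108
jar top 165 [608.   0.] [34. 33.] 88 maxz 0.075
jar scene 267 [610.  -1.] [34. 35.] 29 maxz 0.075
t 31.2 p [ 0.4451  0.0187  0.2008 10.0082] w 0.0603 F [-0.3  0.4  0.6] j [-0.05  0.15  1.81 -0.    1.17 -0.23]
[0.655, -0.133, 0.197, 10] -> [-1.859e+01  1.803e+01  3.800e-01  1.000e-02]
```

Request:
play_rows(targets=[[-2.5,2.4,0,0],[-5,4.9,0,0],[-7.5,7.3,0,0],[-10,9.8,0,0],[-12.5,12.2,0,0]])

```text
time_s: 31.7
tool_pos: [0.5849, -0.0838, 0.1962]
orientation: [0.643, 0.766, -0.0, -0.001]
contact_force: [0.4, 0.4, -0.2]
gripper_width: 0.0601
grip_force: 0.0
```

Request:
play_rows(targets=[[-2.5,2.4,0,0],[-4.5,4.4,0,0],[-6.2,6,0,0],[-6.2,6,0,0],[-6.2,6,0,0]])

```text
time_s: 32.2
tool_pos: [0.6535, -0.1335, 0.1958]
orientation: [0.643, 0.766, -0.001, -0.002]
contact_force: [-0.4, 0.0, -0.4]
gripper_width: 0.0598
grip_force: 0.0
```

```bash
python3 -c "
from plan import *
plan((.655,-.133,None,10),(None,None,.082,None),(None,None,.18,None),(.476,.275,.18,10))"
```

```text
t 32.2 p [ 0.6535 -0.1335  0.1958  9.9737] w 0.0598 F [-0.4  0.  -0.4] j [-0.27  0.46  1.35  0.    1.34 -0.44]
[0.655, -0.133, np.float64(0.19579800008308096), 10] -> [ 0.03  0.16 -0.   -0.03]
[np.float64(0.655), np.float64(-0.133), 0.082, np.float64(10.0)] -> [ 0.    0.   11.38  0.  ]
[np.float64(0.655), np.float64(-0.133), 0.18, np.float64(10.0)] -> [ 0.   0.  -9.8  0. ]
[0.476, 0.275, 0.18, 10] -> [ 43.29 -10.54  -0.     0.  ]
```

Request:
play_rows(targets=[[0,0,3,0],[0,0,6,0],[0,0,9,0],[0,0,10.6,0],[0,0,11.3,0]])

```text
time_s: 32.7
tool_pos: [0.6513, -0.1321, 0.082]
orientation: [0.642, 0.766, -0.001, -0.003]
contact_force: [-0.5, 0.5, 0.3]
gripper_width: 0.0599
grip_force: 0.0
```

Request:
play_rows(targets=[[0,0,0,0],[0,0,0,0],[0,0,0,0],[0,0,0,0],[0,0,0,0]], fingers=0.5)

```text
time_s: 33.2
tool_pos: [0.6555, -0.1338, 0.0859]
orientation: [0.643, 0.766, 0.001, 0.001]
contact_force: [-0.1, 1.0, 4.8]
gripper_width: 0.0211
grip_force: 39.7
```

Request:
play_rows(targets=[[0,0,0,0],[0,0,0,0],[0,0,-0.5,0],[0,0,-1,0],[0,0,-2,0]])

```text
time_s: 33.7
tool_pos: [0.6534, -0.1336, 0.1037]
orientation: [0.643, 0.766, -0.001, -0.001]
contact_force: [0.3, -0.5, -0.8]
gripper_width: 0.0209
grip_force: 39.2
```

Request:
play_rows(targets=[[0,0,-1.5,0],[0,0,-3.5,0],[0,0,-5.5,0],[0,0,-7.5,0],[0,0,-8.5,0]])

```text
time_s: 34.2
tool_pos: [0.6554, -0.1341, 0.192]
orientation: [0.643, 0.766, 0.001, 0.002]
contact_force: [0.2, 0.5, -1.3]
gripper_width: 0.0209
grip_force: 39.2
```

```bash
python3 -c "
from plan import *
plan((.476,.275,None,10))"
```

```text
t 34.2 p [ 0.6554 -0.1341  0.192  10.0014] w 0.0209 F [ 0.2  0.5 -1.3] j [-0.26  0.46  1.35 -0.    1.32 -0.44]
[0.476, 0.275, np.float64(0.19195754131670328), 10] -> [ 43.4  -10.56  -0.     0.  ]
```

Request:
play_rows(targets=[[1.5,-0.4,0,0],[4.5,-1.1,0,0],[7.5,-1.8,0,0],[11,-2.7,0,0],[14.5,-3.5,0,0]])

```text
time_s: 34.7
tool_pos: [0.5923, 0.005, 0.188]
orientation: [0.643, 0.766, -0.001, -0.001]
contact_force: [0.3, 0.0, -2.0]
gripper_width: 0.0208
grip_force: 39.3
```

Request:
play_rows(targets=[[3.5,-0.9,0,0],[7,-1.7,0,0],[10.5,-2.6,0,0],[14,-3.4,0,0],[17,-4.1,0,0]])

```text
time_s: 35.2
tool_pos: [0.5218, 0.1653, 0.1882]
orientation: [0.642, 0.766, -0.001, -0.001]
contact_force: [0.7, -0.1, -1.8]
gripper_width: 0.0211
grip_force: 39.3
```

Request:
play_rows(targets=[[3,-0.7,0,0],[6,-1.5,0,0],[8.5,-2.1,0,0],[10.5,-2.6,0,0],[11.8,-2.9,0,0]])

```text
time_s: 35.7
tool_pos: [0.4731, 0.2758, 0.1883]
orientation: [0.642, 0.767, -0.001, -0.001]
contact_force: [0.3, -0.7, -2.0]
gripper_width: 0.0208
grip_force: 39.3
```

Request:
play_rows(targets=[[0,0,0,0],[0,0,0,0]])

```text
time_s: 35.9
tool_pos: [0.4753, 0.2741, 0.1889]
orientation: [0.642, 0.766, -0.001, 0.0]
contact_force: [-0.5, -0.2, -1.2]
gripper_width: 0.0208
grip_force: 39.3
```

```bash
python3 -c "
from plan import *
plan((.476,.275,None,10),(None,None,.085,None))"
```

```text
t 35.9 p [ 0.4753  0.2741  0.1889 10.0557] w 0.0208 F [-0.5 -0.2 -1.2] j [ 0.45  0.31  1.62 -0.    1.21  0.27]
[0.476, 0.275, np.float64(0.18894503580344768), 10] -> [ 0.08  0.08 -0.    0.06]
[np.float64(0.476), np.float64(0.275), 0.085, np.float64(10.0)] -> [ 0.    0.   10.39  0.  ]
```

Request:
play_rows(targets=[[0.1,0,2,0],[0.1,0,4.5,0],[0.1,0,7,0],[0.1,0,8.5,0],[0.1,0,9.2,0]])

```text
time_s: 36.4
tool_pos: [0.4751, 0.2737, 0.0957]
orientation: [0.643, 0.766, -0.002, -0.0]
contact_force: [-0.2, -0.4, -1.3]
gripper_width: 0.0214
grip_force: 39.3
```

Request:
play_rows(targets=[[0,0,0.4,0],[0,0,0.7,0],[0,0,0.8,0],[0,0,0.8,0]])

```text
time_s: 36.8
tool_pos: [0.4761, 0.2756, 0.09]
orientation: [0.643, 0.766, 0.001, 0.0]
contact_force: [0.4, -0.9, -1.7]
gripper_width: 0.0209
grip_force: 39.3
```

Request:
play_rows(targets=[[0,0,0.1,0],[0,0,0.1,0]])

```text
time_s: 37.0
tool_pos: [0.4758, 0.2756, 0.0888]
orientation: [0.643, 0.766, 0.0, 0.0]
contact_force: [0.2, 0.1, -2.0]
gripper_width: 0.0209
grip_force: 39.3
```

Request:
play_rows(targets=[[0,0,0.1,0],[0,0,0.1,0]])

```text
time_s: 37.2
tool_pos: [0.4756, 0.2755, 0.0874]
orientation: [0.643, 0.766, 0.0, 0.0]
contact_force: [-0.8, 0.8, -1.2]
gripper_width: 0.0208
grip_force: 39.3
```

Request:
play_rows(targets=[[0,0,0.1,0],[0,0,0.1,0]])

```text
time_s: 37.4
tool_pos: [0.4755, 0.2754, 0.0863]
orientation: [0.643, 0.766, -0.0, -0.0]
contact_force: [0.1, 0.7, -0.7]
gripper_width: 0.0208
grip_force: 39.3
```

Request:
play_rows(targets=[[0,0,0.1,0],[0,0,0.1,0]])

```text
time_s: 37.6
tool_pos: [0.4758, 0.2756, 0.0859]
orientation: [0.643, 0.766, 0.0, 0.0]
contact_force: [-1.2, -0.3, 2.2]
gripper_width: 0.0209
grip_force: 39.8
```

Contact is made. Next I release, lift clear, move out of the camera's view and check everything.

Request:
play_rows(targets=[[0,0,-0.1,0],[0,0,-0.1,0],[0,0,-0.1,0],[0,0,-0.1,0]], fingers=6)

```text
time_s: 38.0
tool_pos: [0.4757, 0.2754, 0.0864]
orientation: [0.643, 0.766, -0.0, 0.0]
contact_force: [-0.1, 0.4, 0.5]
gripper_width: 0.0598
grip_force: 0.0
```

Request:
play_rows(targets=[[0,0,-1,0],[0,0,-4,0],[0,0,-7,0],[0,0,-10,0],[0,0,-13,0]])

```text
time_s: 38.5
tool_pos: [0.4756, 0.2754, 0.2183]
orientation: [0.643, 0.766, 0.0, 0.0]
contact_force: [0.2, -0.3, 1.0]
gripper_width: 0.0599
grip_force: 0.0
```

Request:
play_rows(targets=[[3,-2,0,0],[7,-4.5,0,0],[11,-7,0,0],[15,-9.5,0,0],[18,-11.5,0,0]])

```text
time_s: 39.0
tool_pos: [0.3293, 0.4345, 0.2174]
orientation: [0.642, 0.766, 0.001, -0.0]
contact_force: [0.8, 0.9, -0.1]
gripper_width: 0.06
grip_force: 0.0
```

Request:
play_rows(targets=[[0,0,0,0],[0,0,0,0],[0,0,0,0]])

```text
time_s: 39.3
tool_pos: [0.3317, 0.4321, 0.2167]
orientation: [0.643, 0.766, 0.0, 0.0]
contact_force: [0.2, -0.6, 0.8]
gripper_width: 0.0599
grip_force: 0.0
```

```bash
python3 chk.py 4; python3 -c "
from plan import *
plan()"
```

```text
bell top 94 [475. 275.] [19. 20.] 4 maxz 0.118
bell scene 124 [477. 274.] [22. 23.] 42 maxz 0.118
perch top 134 [442.  21.] [24. 27.] 10 maxz 0.109
perch scene 192 [444.  19.] [27. 28.] 8 maxz 0.11
cup top 171 [ 471. -286.] [57. 54.] 87 maxz 0.092
cup scene 348 [ 471. -286.] [56. 59.] 68 maxz 0.094
knot top 148 [660. 170.] [29. 28.] 13 maxz 0.108
knot scene 232 [661. 168.] [30. 31.] 10 maxz 0.109
jar top 169 [608.   1.] [33. 33.] 15 maxz 0.075
jar scene 265 [610.  -2.] [35. 35.] 37 maxz 0.076
t 39.4 p [0.3321 0.4318 0.2166 9.9111] w 0.0602 F [-0.1 -0.3 -0.2] j [ 0.84  0.28  1.59 -0.    1.27  0.67]
```

View pics/scene4.png

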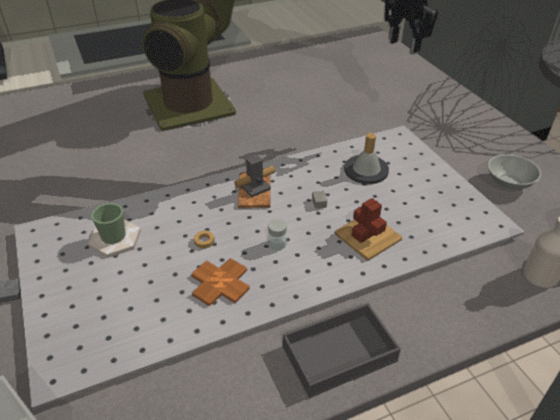

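All four stand in the middle of their mats: bell (368,160), perch (256,175), cup (110,225) and knot (369,222). The trivet at (220,282) is empty and the jar has not moved.

```bash
python3 -c "
from rig import *
print(close_job())"
```

```text
the job is handed in; nothing more can be done
None
```

The job is handed in: at my last check all four things stood upright and released within about 3 mm of their mats' centres, with the trivet empty and the seed jar unmoved; the job-end call returned no verdict.

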